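# Call the order: shut the box, ring the bell, point out what goes

### The arm

A 6-joint arm with a two-finger parallel gripper is mounted at the origin on a cart in front of the work surface, level with it; the furniture and walls round the work are solid. World frame = base frame: x ahead of the robot, y to its left, z up, the work surface at z = 0. Lengths are in mm, angles in rad, forces in N, time in s.
With the tool pointing down it reaches from about 300 to 775 mm from the base axis. Payload 14.6 kg.
Tool frame: the origin (TCP) lies at the very end of the fingers, on their centre line; the grasp point (between the pads) lies 19 mm behind it; z points along the fingers, y is the direction in which the jaws open and shut (so a half turn about z gives the same grasp; the last joint's range is limited). The gripper opens to 85 mm and grips with 20 to 120 N. Pads are 22 mm wide; open, the fingers measure 114 mm over their backs; the gripper's body (76 mm by 85 mm) begins 54 mm behind the grasp point. The pads swing forward as they close: fully open they stand 13 mm farther back than shut.
Start: joints at [1.259, 0.3, 1.521, -0, 1.321, -0.067], TCP at [133.297, 533.593, 231.281] pointing down, gripper open.
Joint ranges: [-3.03, 3.03], [-0.79, 2.21], [0.23, 2.52], [-1.04, 4.18], [0, 3.07], [-2.55, 2.55]. Speed limits (rad/s): [2.22, 2.22, 2.57, 3.14, 3.14, 3.14].

### API

Orientations are given as a unit quaternion [x, y, z, w].
In Python, from rig import manip gives the robot as it stands.
- The arm moves only by the shell command python3 -m handwheel 'ROWS'. ROWS is JSON, a list of rows, each a list of 5 numbers: the shift along the tool's x, y, z in mm, then the turn about the tool's z in rad, then the gripper's target within -1 to 1 (shut at 1, half-way at 0, fully open at -1). In form: [[x, y, z, twist, claw], ...]. A call has 1 to 5 rows; each row is the pose to reach, as a shift and turn from the pose commanded when the call began, along the tool's axes at that moment; what a row does not reach only later rows make up. A row lasts 1/10 s, in which the tool goes at most 50 mm and 8.59 degrees, less where a joint would pass 70% of its speed; a pose out of reach is approached as far as the arm can. A call with a gripper value outside its range is refused whole. The fingers move at their own pace and stop on an object; the grip force is fixed at half the most. Time passes only in rows, so rows that repeat a pose let the fingers close. It gives the time, the measured TCP pose, the force and the opening at its end, in the units of the state.
- manip.get_state(): the state, without advancing time (a new reading comes with each control period).
- manip.snapshot(name): name is "side" or "top" or "wrist"; returns (picture, depth): 384x512x3 uint8, red, green, blue; 384x512 float32, mm along the optical axis (not along the pixel's ray), 0 where there is no reading.
- manip.camera_model(name): a dict with "intrinsics" (3x3 intrinsics, pixels), "R" (3x3) and "t" (3): a world point X has camera coordinates R X + t. Camera axes: x right, y down, z forward; pixel columns grow to the right and rows downward; lengths in mm; the calibration is good to about 2 mm. A picture is of the moment at which its call begins: read the wrist's pose just before it. camera_model takes no time and is no camera call; for the wrist camera it gives the pose at the moment of the call.
- manip.job_done(): hands the job in, once; it reports no verdict.
The state is a dict: "t": time; "joints": joint angles; "qvel": joint speeds; "joint_efforts": joint torques, N m; "position": TCP position; "eef_rot": TCP orientation; "wrist_force": force on the tool from outside, world axes, zero at the start; "torque": the same for the moment, N m; "gripper_width": finger opening in mm.
Only numpy, scipy, OpenCV 4.12 (cv2) and the standard library are available. Lean on these libraries where they do the work, as an engineer would, in place of code of your own. Each camera call takes 0.05 s, during which the arm holds its last target.

### The job

One of the three takeaway boxes still has its lid up: push that lid fully shut with your fingertips, and only then press the button of the service bell to ring it. Then show the counter hand what goes out by pointing, with your fingertips a few centimetres above the middle of the lid and without touching, first at the box you have just shut and then at the lidded dip tub standing beside the row of boxes, a good two seconds each, and finish while still pointing at the tub. Be gentle, never touch the tub, lift nothing, and leave everything standing where it is.

Things in the scene. Friction and masses are not known exactly. Their poses are not given: they have to be found in the camera images.
- box_open: the takeaway box whose lid is up: brown moulded-fibre clamshell box filled with chips, 110 x 110 mm, loose, about 0.4 kg. Origin: centre of its underside. x points to the hinged side (away from the robot), y along the hinge, z up. Rim at z = 37 mm; shut, its lid top is a flat panel at z = 68 mm
- lid (a joint): opening angle of that box's lid in rad: 0 = shut flat on the rim, about 0.75 to 1.2 at the start. The crease is stiff: the lid stays where it is left and moves under about 0.3 N at its free edge, with no spring and no latch
- lid_hinge (a point): middle of the lid's hinge line, at the box's far rim, 55 mm behind the box's centre (box +x) and 36 mm above its underside
- lid_edge (a point): middle of the lid's free edge, 110 mm from the hinge line; a 5 mm tab sticks out beyond it. The lid is a shallow tray, 32 mm deep, its hollow facing the box; its free-edge rim is a thin flange
- lid_panel (a point): centre of the outside of the lid's flat top panel (86 x 86 mm), 55 mm from the hinge line and 32 mm outside the rim plane; this is where to push. Moves with the lid. z of this point's frame is the panel's outward normal, its x lies along the lid away from the free edge (toward the hinge)
- box_top (a point): the point where the centre of the lid's top panel comes when shut, 68 mm above the box's underside; fixed to the box
- box_shut_a: a second clamshell box of the same make, already shut, 110 x 110 x 68 mm, loose; leave alone. Origin: centre of its underside, z up
- box_shut_b: a third clamshell box, already shut, 110 x 110 x 68 mm, loose; leave alone. Origin: centre of its underside, z up
- bell: service bell: dark round base 86 mm across, bright steel dome 77 mm across, loose, 0.32 kg, 62 mm high overall. Origin: centre of its underside, z up
- bell_button (a point): top of the bell's push button, an 18 mm wide steel cap in the middle of the dome, 62 mm above the bell's underside; it moves with the button
- bell_plunger (a joint): travel of the bell's button in m: 0 = up, 0.005 = fully down; it rings beyond 0.003. Spring: 0.7 N to start, about 3 N fully down; it comes back up by itself
- dip_tub: small round plastic dip tub with a flat lid and a little pull tab, 66 mm across and 37 mm high, standing beside the row of boxes, left or right, the only lidded tub within reach (others stand far off to the left, beyond the stacked cartons), loose, 0.06 kg; only to be pointed at. Origin: at its underside near the middle, z up
- tub_lid (a point): centre of the top of the dip tub's lid, 37 mm above its underside
- ramekin_a: open steel ramekin, 67 mm across, 52 mm high, loose; leave alone. Origin: centre of its underside
- ramekin_b: another open steel ramekin, 67 mm across, 52 mm high, loose; leave alone. Origin: centre of its underside
Not all that is in view belongs to the job. What is shaped like the bell but orange is not meant.

How it is judged (in metres and radians):
On the way, in this order (a step that is already met when the one before it is completed fails the run):
1. the raised lid is pushed fully shut (value of joint lid below 0.06 rad), for 0.2 s.
2. the bell's button is pressed so that it rings (value of joint bell_plunger above 0.003 m), for 0.02 s.
3. the fingertips point at the box just shut, from close above its lid and without contact, for two seconds (horizontal distance between the grasp point and box_top below 0.04 m and height (world z) of the grasp point below 0.168 m and contact force between each of the arm, the fingers and box_open below 0.2 N and value of joint lid below 0.06 rad), for 1.8 s.
4. the fingertips point at the dip tub, from close above its lid and without contact, for two seconds (horizontal distance between the grasp point and tub_lid below 0.03 m and height (world z) of the grasp point below 0.137 m and contact force between each of the arm, the fingers and dip_tub below 0.2 N), for 1.8 s.
At the end, for the whole second after the job is handed in: Pointing at the tub: the point between the finger pads within 30 mm of its lid centre from above, at most 100 mm over it, no contact. Lid shut (under 0.06 rad), bell button up, box and bell upright within 40 mm of their start, the other boxes, tub and ramekins within 15 mm, all at rest (all of step 4 and value of joint lid below 0.06 rad and value of joint bell_plunger below 0.002 m and distance of each of box_open, bell from where it was at the start of the episode below 0.04 m and distance of each of box_shut_a, box_shut_b, dip_tub, ramekin_a, ramekin_b from where it was at the start of the episode below 0.015 m and angle between each of box_open, box_shut_a, box_shut_b, bell, dip_tub, ramekin_a, ramekin_b's own z axis and vertical below 0.1 rad and linear speed of each of box_open, box_shut_a, box_shut_b, bell, dip_tub, ramekin_a, ramekin_b below 0.02 m/s); the robot touches nothing.
It fails at once if the bell is rung while the box is still open (value of joint bell_plunger above 0.003 m and value of joint lid above 0.3 rad).
It fails at once if the dip tub is touched (contact force between any of the fingers, the arm and dip_tub above 0.3 N).
It fails at once if the box or the bell is crushed (more than 35 N) (contact force between any of the fingers, the arm and box_open above 35 N or contact force between any of the fingers, the arm and bell above 35 N).
It fails at once if something is lifted (height (world z) of any of box_open, box_shut_a, box_shut_b, bell, dip_tub, ramekin_a, ramekin_b above 0.012 m).
It fails at once if something is shoved or carried away from its place (box and bell 40 mm, the rest 15 mm) (distance of any of box_open, bell from where it was at the start of the episode above 0.04 m or distance of any of box_shut_a, box_shut_b, dip_tub, ramekin_a, ramekin_b from where it was at the start of the episode above 0.015 m).
It also fails if it takes over 67 s, if anything falls off the work surface, if the arm or the gripper's body presses on something with over 40 N, if the wrist force passes 120 N, or if a joint passes its speed limit or range.

## Working session

There is one attempt and no reset: what is moved stays moved. The work goes in short steps, Python scripts to look and compute and a shell command to move; the robot and the scene stay as the last step left them, time stands still between calls to the robot, and variables do not carry over. Pictures are saved under pics/ and viewed, and the job is handed in when it is done.

```bash
mkdir -p pics; ls; cat > h.py <<'E'
import numpy as np, cv2
from rig import manip
def snap(name, fn):
    cm=manip.camera_model(name); im,d=manip.snapshot(name)
    cv2.imwrite(f'pics/{fn}.png', im[:,:,::-1]); np.savez(f'pics/{fn}.npz',im=im,d=d,K=cm['intrinsics'],R=cm['R'],t=cm['t'])
    return im,d,cm
def load(fn):
    z=np.load(f'pics/{fn}.npz'); d=z['d'];K=z['K'];R=z['R'];t=z['t']
    v,u=np.mgrid[:d.shape[0],:d.shape[1]]
    P=np.stack([(u-K[0,2])/K[0,0]*d,(v-K[1,2])/K[1,1]*d,d],-1)
    W=(P-t)@R   # R^T (P-t)
    W[d==0]=np.nan
    return z['im'],d,W,K,R,t
E
python3 - <<'E'
from h import *
for n in ['top','side','wrist']:
    snap(n,n+'0')
s=manip.get_state(); print(s)
cm=manip.camera_model('top');print(cm)
E
```

```text
pics
{'t': 0.15, 'joints': array([ 1.25940299e+00,  3.00334434e-01,  1.52141630e+00, -8.30941835e-06,
        1.32071086e+00, -6.65791863e-02]), 'qvel': array([ 3.25624074e-04, -1.85441124e-03, -3.08910833e-03,  5.21331134e-05,
       -5.00574386e-04,  9.17384410e-04]), 'joint_efforts': array([-5.32659196e-04, -5.43671358e+01, -3.61885321e+01, -8.68299890e-05,
        3.18080019e-03, -4.92496838e-06]), 'position': array([133.24755165, 533.43749272, 230.86600239]), 'eef_rot': array([ 1.22100590e-01,  9.92517636e-01, -4.27487838e-04, -7.76671114e-05]), 'wrist_force': array([-0.27266567, -0.73043339, -0.427154  ]), 'torque': array([-0.00534555,  0.04176514,  0.06830149]), 'gripper_width': 85.21390181400677}
{'intrinsics': array([[480.21056681,   0.        , 258.0786553 ],
       [  0.        , 480.21056681, 187.77432614],
       [  0.        ,   0.        ,   1.        ]]), 'R': array([[ 0.44110102, -0.89737872,  0.01188813],
       [-0.69736034, -0.35106106, -0.62485573],
       [ 0.56490569,  0.26733419, -0.78064972]]), 't': array([-149.78446038,  385.72652143, 1457.05236984])}
```

View pics/top0.png

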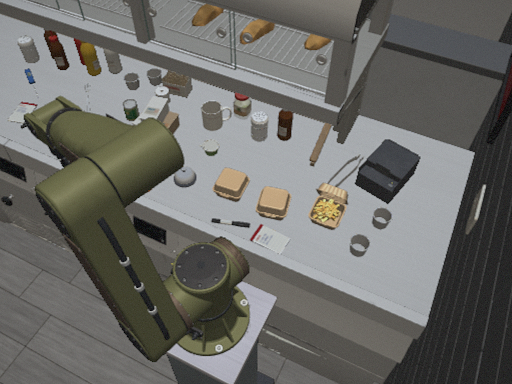

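View pics/side0.png

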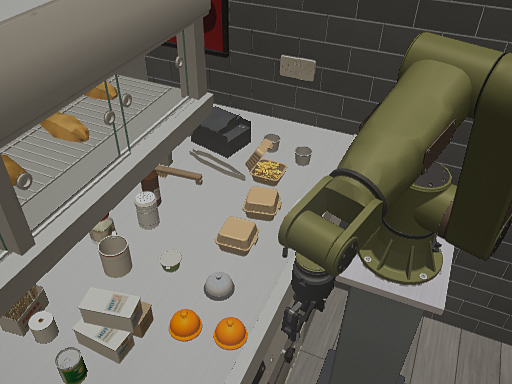

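View pics/wrist0.png

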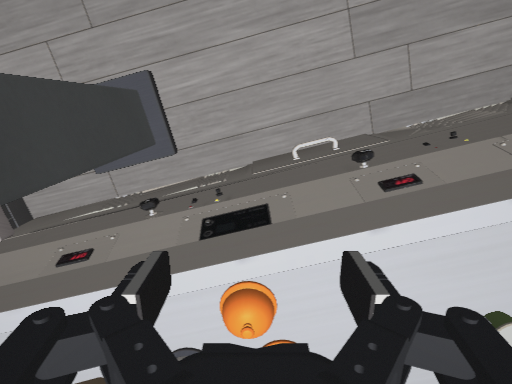

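The open box is at top (328,210) and side (268,170), with the ramekins at top (360,245) and (382,217). The steel-grey bell is at top (185,176) and side (219,286). The two orange domes at side (185,323) and (230,331) are decoys. The tub candidate is the pale green lidded one at top (210,147) and side (170,261). Next I'll measure these and crop for confirmation.

```bash
python3 - <<'E'
from h import *
for n,pts in [('top0',dict(bell=(185,176),tub=(210,147),a=(231,183),b=(273,202),open=(328,210),r1=(360,243),r2=(382,216))),('side0',dict(bell=(219,284),tub=(170,257),a=(237,230),b=(263,198),open=(268,172)))]:
    im,d,W,K,R,t=load(n)
    for k,(u,v) in pts.items():
        w=W[v-14:v+15,u-18:u+19].reshape(-1,3); w=w[np.isfinite(w).all(1)]
        w=w[(w[:,2]>12)&(w[:,2]<180)]
        print(n,k,'c',W[v,u].round(),'med',np.median(w,0).round(),'lo',np.percentile(w,3,axis=0).round(),'hi',np.percentile(w,97,axis=0).round())
im=load('top0')[0];a=cv2.resize(im[125:265,150:410],None,fx=3,fy=3,interpolation=cv2.INTER_CUBIC)
cv2.imwrite('pics/c1.png',a[:,:,::-1])
im=load('side0')[0];a=cv2.resize(im[120:360,120:330],None,fx=2.5,fy=2.5,interpolation=cv2.INTER_CUBIC)
cv2.imwrite('pics/c2.png',a[:,:,::-1])
E
```

```text
top0 bell c [411. 332.  41.] med [417. 338.  36.] lo [392. 311.  14.] hi [454. 371.  59.]
top0 tub c [584. 327.  33.] med [589. 328.  34.] lo [566. 301.  14.] hi [621. 360.  41.]
top0 a c [438. 155.  68.] med [440. 158.  63.] lo [401. 115.  33.] hi [498. 208.  71.]
top0 b c [432. -11.  63.] med [432. -12.  63.] lo [393. -59.  34.] hi [493.  41.  71.]
top0 open c [ 499. -189.   45.] med [ 505. -187.   41.] lo [ 448. -239.   18.] hi [ 561. -137.  123.]
top0 r1 c [ 447. -330.    6.] med [ 436. -330.   35.] lo [ 391. -359.   14.] hi [ 454. -301.   54.]
top0 r2 c [ 586. -363.    9.] med [ 575. -364.   35.] lo [ 529. -392.   14.] hi [ 594. -335.   53.]
side0 bell c [419. 365.  41.] med [421. 363.  35.] lo [394. 327.  15.] hi [458. 386.  59.]
side0 tub c [596. 327.  32.] med [591. 336.  34.] lo [565. 305.  16.] hi [622. 363.  38.]
side0 a c [453. 177.  66.] med [452. 180.  64.] lo [406. 129.  37.] hi [497. 219.  69.]
side0 b c [440.  10.  67.] med [443.  13.  63.] lo [394. -44.  35.] hi [494.  53.  69.]
side0 open c [ 490. -156.   44.] med [ 501. -161.   37.] lo [ 449. -238.   15.] hi [ 551. -131.   95.]
```

View pics/c1.png

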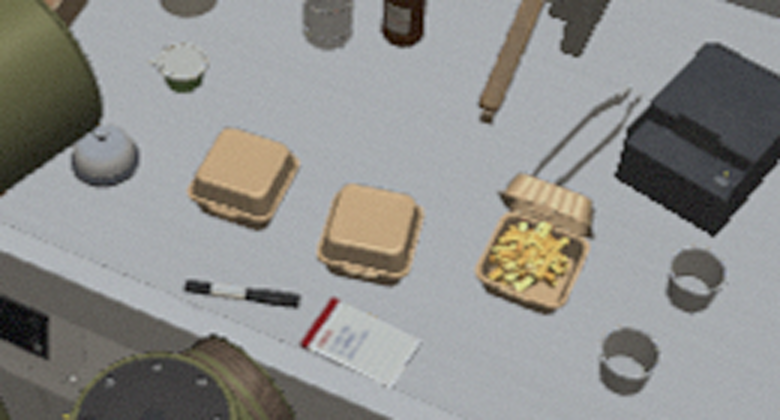

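View pics/c2.png

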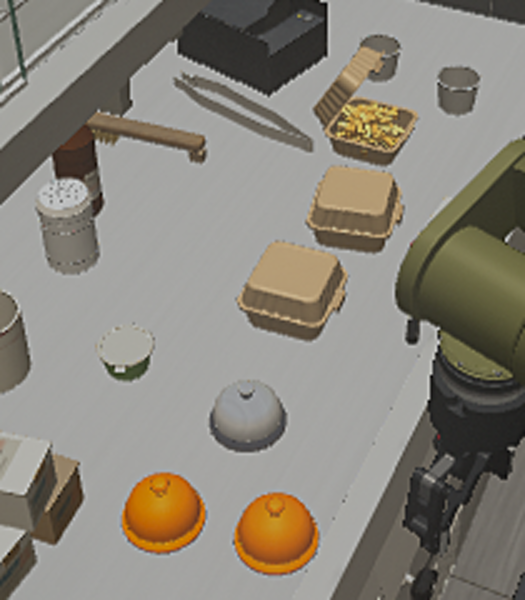

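The crops confirm the tub: it is the only one with a pale lid and pull tab, and its top is at about z=37. The grey bell has its button on top, and the chips box has its lid up. Now I'll refine the positions.

```bash
python3 - <<'E'
from h import *
for n in ['top0','side0']:
    im,d,W,K,R,t=load(n)
    x,y,z=W[...,0],W[...,1],W[...,2]
    def reg(x0,x1,y0,y1,z0,z1): 
        m=(x>x0)&(x<x1)&(y>y0)&(y<y1)&(z>z0)&(z<z1); return m
    m=reg(390,460,300,400,56,75);print(n,'button',W[m].mean(0).round(1),m.sum())
    m=reg(370,470,300,400,8,60);print('bell extents',W[m].min(0).round(),W[m].max(0).round())
    m=reg(540,640,280,390,34,45);q=W[m][:,:2].astype(np.float32);print('tublid',cv2.minEnclosingCircle(q),np.median(W[m],0).round(1))
    for nm,(a,b) in dict(A=(90,230),B=(-80,70)).items():
        m=reg(370,520,a,b,60,76);print(nm,cv2.minAreaRect(W[m][:,:2].astype(np.float32)),np.median(z[m]))
        m=reg(370,520,a,b,15,76);print(nm,cv2.minAreaRect(W[m][:,:2].astype(np.float32)))
    m=reg(420,620,-260,-110,33,44);print('rim',cv2.minAreaRect(W[m][:,:2].astype(np.float32)),m.sum())
    m=reg(420,620,-260,-110,12,180);print('all',W[m].min(0).round(),W[m].max(0).round())
    m=reg(440,680,-280,-90,60,200);p=W[m];print('lid pts',len(p),p.min(0).round(),p.max(0).round())
    c=p.mean(0);u,s,vt=np.linalg.svd(p-c);print(c.round(),s.round(),vt.round(3))
    i=np.argsort(-p[:,2])[:12];print(p[i].mean(0).round(1))
E
```

```text
top0 button [427.3 345.   60.9] 11
bell extents [384. 305.   8.] [462. 378.  60.]
tublid ((592.8121337890625, 327.5867919921875), 33.55028533935547) [593.4 329.1  36.8]
A ((456.772216796875, 166.0115966796875), (94.10135650634766, 92.35409545898438), 3.8291237354278564) 65.88787899369643
A ((452.5650634765625, 165.91217041015625), (114.30779266357422, 109.99343872070312), 4.479809761047363)
B ((449.376220703125, -5.422386169433594), (96.96500396728516, 91.07365417480469), 12.837878227233887) 65.95839088729865
B ((441.9234619140625, -6.957183837890625), (112.59737396240234, 110.70785522460938), 11.829540252685547)
rim ((502.0108642578125, -188.22682189941406), (126.1278305053711, 109.85877990722656), 0.9593788385391235) 368
all [ 439. -243.   12.] [ 567. -132.  142.]
lid pts 324 [ 485. -279.   60.] [ 680. -133.  142.]
[ 529. -194.  123.] [926. 457. 261.] [[-0.803  0.518  0.295]
 [ 0.451  0.851 -0.27 ]
 [ 0.391  0.083  0.917]]
[ 514.4 -179.7  140.1]
side0 button [427.1 351.5  59.8] 25
bell extents [387. 317.   8.] [462. 393.  60.]
tublid ((593.0421752929688, 335.4832763671875), 36.18305206298828) [590.2 333.   35.8]
A ((457.2259521484375, 169.75668334960938), (93.91169738769531, 96.47132110595703), 6.278926849365234) 65.18827483234975
A ((454.60699462890625, 171.958984375), (121.577392578125, 110.36576080322266), 7.23687744140625)
B ((448.9155578613281, 0.087066650390625), (91.93873596191406, 93.25831604003906), 11.94517993927002) 64.95665657218001
B ((446.93133544921875, -0.3411865234375), (119.86812591552734, 110.12696838378906), 13.889445304870605)
rim ((498.589111328125, -184.3560333251953), (114.75794982910156, 113.82295989990234), 88.85714721679688) 231
all [ 442. -244.   12.] [ 619. -123.  138.]
lid pts 352 [ 488. -280.   60.] [ 680. -127.  138.]
[ 537. -167.  110.] [917. 625. 214.] [[-0.796  0.523  0.305]
 [-0.304 -0.781  0.546]
 [ 0.524  0.342  0.78 ]]
[ 517.  -189.9  137.1]
```

```bash
python3 - <<'E'
from h import *
for n in ['top0','side0']:
    im,d,W,K,R,t=load(n)
    x,y,z=W[...,0],W[...,1],W[...,2]
    for y0 in range(-400,500,100):
        m=(x>300)&(x<1100)&(y>y0)&(y<y0+100)&(z>150)
        m2=(x>570)&(x<1100)&(y>y0)&(y<y0+100)&(z>20)
        p=W[m];q=W[m2]
        print(n,y0,'z>150 minx',p[:,0].min().round() if len(p) else None,'z>20,x>570:',(q[:,0].min().round(),q[:,2].max().round()) if len(q) else None)
    m=(x>560)&(x<760)&(y>-330)&(y<-60)&(z>25); print(W[m].min(0).round(),W[m].max(0).round())
E
python3 -m handwheel '[[0,0,0,-0.15,1],[0,0,0,-0.249,1],[0,0,0,-0.249,1]]'
```

```text
top0 -400 z>150 minx None z>20,x>570: (np.float64(571.0), np.float64(142.0))
top0 -300 z>150 minx None z>20,x>570: (np.float64(664.0), np.float64(142.0))
top0 -200 z>150 minx 665.0 z>20,x>570: (np.float64(635.0), np.float64(704.0))
top0 -100 z>150 minx 666.0 z>20,x>570: (np.float64(666.0), np.float64(701.0))
top0 0 z>150 minx 665.0 z>20,x>570: (np.float64(665.0), np.float64(682.0))
top0 100 z>150 minx 667.0 z>20,x>570: (np.float64(667.0), np.float64(655.0))
top0 200 z>150 minx 668.0 z>20,x>570: (np.float64(588.0), np.float64(626.0))
top0 300 z>150 minx 670.0 z>20,x>570: (np.float64(570.0), np.float64(601.0))
top0 400 z>150 minx 671.0 z>20,x>570: (np.float64(671.0), np.float64(399.0))
[ 560. -330.   25.] [760. -60. 704.]
side0 -400 z>150 minx None z>20,x>570: (np.float64(570.0), np.float64(140.0))
side0 -300 z>150 minx None z>20,x>570: (np.float64(573.0), np.float64(138.0))
side0 -200 z>150 minx 669.0 z>20,x>570: (np.float64(573.0), np.float64(616.0))
side0 -100 z>150 minx 667.0 z>20,x>570: (np.float64(667.0), np.float64(645.0))
side0 0 z>150 minx 667.0 z>20,x>570: (np.float64(667.0), np.float64(671.0))
side0 100 z>150 minx 668.0 z>20,x>570: (np.float64(668.0), np.float64(697.0))
side0 200 z>150 minx 670.0 z>20,x>570: (np.float64(593.0), np.float64(722.0))
side0 300 z>150 minx 670.0 z>20,x>570: (np.float64(571.0), np.float64(748.0))
side0 400 z>150 minx 670.0 z>20,x>570: (np.float64(670.0), np.float64(755.0))
[ 561. -330.   25.] [760. -60. 627.]
t: 0.45
position: [133.3, 533.5, 231.0]
eef_rot: [-0.003, 1.0, -0.0, -0.0]
wrist_force: [-0.0, 0.1, 0.2]
gripper_width: 43.8
```

```bash
python3 -m handwheel '[[-25,-40,0,0,1],[-50,-80,0,0,1],[-75,-120,0,0,1],[-100,-160,0,0,1],[-125,-200,0,0,1]]'; python3 -m handwheel '[[-25,-40,0,0,1],[-50,-80,0,0,1],[-75,-120,0,0,1],[-100,-160,0,0,1],[-125,-200,0,0,1]]'
```

```text
t: 0.95
position: [259.6, 332.4, 231.3]
eef_rot: [-0.001, 1.0, 0.0, 0.0]
wrist_force: [0.5, 0.8, 0.1]
gripper_width: 0.2
t: 1.45
position: [385.6, 132.8, 231.5]
eef_rot: [-0.0, 1.0, 0.0, 0.0]
wrist_force: [1.1, -0.1, 0.0]
gripper_width: -0.0
```

```bash
python3 -m handwheel '[[-25,-40,0,0,1],[-50,-80,0,0,1],[-75,-120,0,0,1],[-100,-160,0,0,1],[-125,-200,0,0,1]]'; python3 -m handwheel '[[-25,-40,0,0,1],[-50,-80,0,0,1],[-80,-120,0,0,1],[-80,-120,0,0,1]]'
```

```text
t: 1.95
position: [511.5, -66.8, 231.3]
eef_rot: [-0.0, 1.0, -0.0, 0.0]
wrist_force: [0.7, 1.3, -0.0]
gripper_width: -0.2
t: 2.35
position: [592.6, -188.6, 228.9]
eef_rot: [0.001, 1.0, 0.0, -0.001]
wrist_force: [-0.2, 0.2, -0.7]
gripper_width: 0.1
```

```bash
python3 - <<'E'
from h import *
print(manip.get_state()['position'])
for n in ['top','side','wrist']: snap(n,n+'1')
for n in ['top1','side1']:
    im,d,W,K,R,t=load(n)
    x,y,z=W[...,0],W[...,1],W[...,2]
    def reg(x0,x1,y0,y1,z0,z1): 
        return (x>x0)&(x<x1)&(y>y0)&(y<y1)&(z>z0)&(z<z1)
    m=reg(390,460,300,400,56,75);print(n,'button',W[m].mean(0).round(1),m.sum())
    m=reg(370,470,300,400,8,62);print('bell ext',W[m].min(0).round(),W[m].max(0).round())
    m=reg(420,575,-260,-110,12,160);print('box',W[m].min(0).round(),W[m].max(0).round())
    m=reg(420,575,-260,-110,95,160);p=W[m];print(len(p),p.min(0).round(),p.max(0).round(), p[np.argsort(-p[:,2])[:10]].mean(0).round())
a=[load(n)[0] for n in ['top1','side1','wrist1']]
c=np.hstack([a[0][120:270,260:440],a[1][110:260,180:360]]);cv2.imwrite('pics/c3.png',cv2.resize(c,None,fx=2.2,fy=2.2,interpolation=cv2.INTER_CUBIC)[:,:,::-1])
E
```

```text
[ 592.64311191 -188.60644335  228.92055741]
top1 button [nan nan nan] 0<stdin>:9: RuntimeWarning: Mean of empty slice.
  ret = um.true_divide(
Traceback (most recent call last):
ValueError: zero-size array to reduction operation minimum which has no identity
```

View pics/wrist1.png

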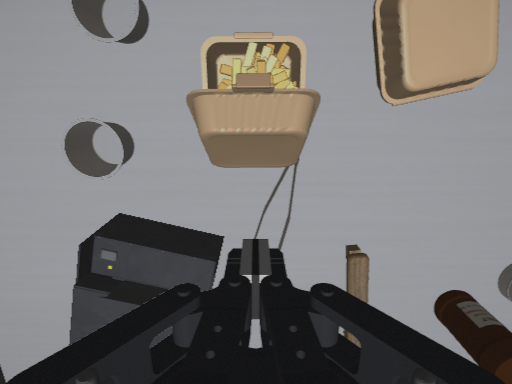

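The wrist view shows the open box square ahead. Its lid panel centre is at (253,125), in line with the fingertips at (255,245), and there is clear space behind the lid. I'll descend behind the lid.

```bash
python3 -m handwheel '[[0,0,40,0,1],[0,0,80,0,1],[0,0,115,0,1],[0,0,115,0,1]]'; python3 -m handwheel '[[10,0,0,0,1],[18,0,0,0,1],[24,0,0,0,1],[30,0,0,0,1],[30,0,0,0,1]]'; python3 - <<'E'
from h import *
snap('side','side2')
im=load('side2')[0];cv2.imwrite('pics/c4.png',cv2.resize(im[100:220,190:370],None,fx=4,fy=4)[:,:,::-1])
E
```

```text
t: 2.9
position: [589.1, -182.6, 112.5]
eef_rot: [-0.002, 1.0, 0.001, -0.003]
wrist_force: [-0.6, 0.2, -0.9]
gripper_width: -0.1
t: 3.4
position: [561.0, -184.6, 117.1]
eef_rot: [-0.002, 1.0, -0.0, 0.0]
wrist_force: [-0.3, -0.1, 0.3]
gripper_width: 0.1
```

View pics/c4.png

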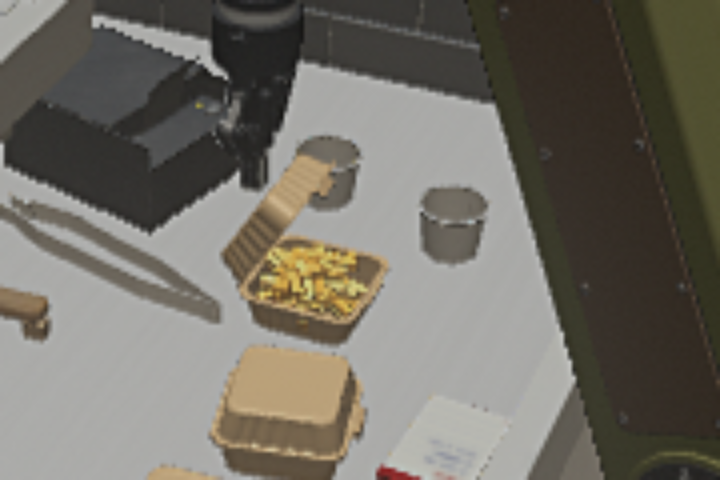

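```bash
python3 -m handwheel '[[5,-1,0,0,1],[10,-1,0,0,1],[15,-1,0,0,1],[20,-1,1,0,1],[20,-1,1,0,1]]'; python3 -m handwheel '[[5,0,2,0,1],[10,0,4,0,1],[15,0,6,0,1],[20,0,9,0,1],[20,0,9,0,1]]';  python3 - <<'E'
from h import *
snap('side','side3')
im=load('side3')[0];cv2.imwrite('pics/c5.png',cv2.resize(im[100:220,190:370],None,fx=4,fy=4)[:,:,::-1])
E
```

```text
t: 3.95
position: [540.7, -185.7, 115.2]
eef_rot: [-0.002, 1.0, 0.0, -0.0]
wrist_force: [0.3, -0.2, -0.3]
gripper_width: 0.0
t: 4.45
position: [520.6, -185.7, 105.8]
eef_rot: [-0.002, 1.0, 0.0, -0.0]
wrist_force: [0.5, 0.0, 0.1]
gripper_width: -0.1
```

View pics/c5.png

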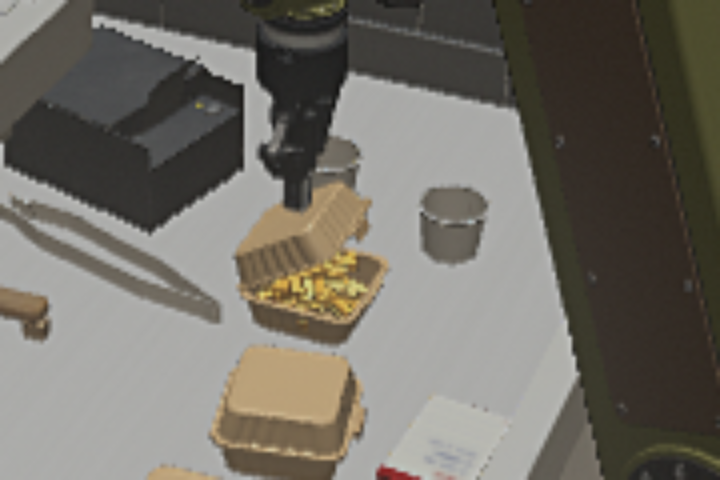

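The lid is following the fingertips and the box hasn't moved. I'll keep going along the arc.

```bash
python3 -m handwheel '[[5,0,3,0,1],[10,0,7,0,1],[15,0,11,0,1],[19,0,15,0,1],[19,0,15,0,1]]'; python3 -m handwheel '[[3,0,4,0,1],[6,0,8,0,1],[9,0,12,0,1],[11,0,16,0,1],[11,0,16,0,1]]'; python3 -m handwheel '[[0,0,2,0,1],[0,0,4,0,1],[0,0,5,0,1],[0,0,5,0,1]]'
```

```text
t: 5.0
position: [501.6, -185.8, 90.6]
eef_rot: [-0.002, 1.0, 0.0, -0.001]
wrist_force: [-0.0, -0.2, -0.1]
gripper_width: -0.0
t: 5.5
position: [490.8, -185.8, 74.7]
eef_rot: [-0.002, 1.0, 0.0, -0.0]
wrist_force: [-1.2, -0.3, -1.1]
gripper_width: 0.1
t: 5.9
position: [491.3, -185.9, 70.1]
eef_rot: [-0.002, 1.0, 0.0, -0.0]
wrist_force: [0.0, -0.1, 0.4]
gripper_width: 0.1
```

```bash
python3 -m handwheel '[[0,0,1,0,1],[0,0,2,0,1],[0,0,2,0,1]]'; python3 -m handwheel '[[0,0,1,0,1],[0,0,1,0,1]]';python3 -m handwheel '[[0,0,1,0,1],[0,0,1,0,1]]'
```

```text
t: 6.2
position: [491.3, -185.9, 68.2]
eef_rot: [-0.002, 1.0, 0.0, -0.0]
wrist_force: [1.8, 0.8, -1.0]
gripper_width: -0.3
t: 6.4
position: [491.3, -186.0, 67.9]
eef_rot: [-0.002, 1.0, -0.0, 0.0]
wrist_force: [-3.8, 2.3, 7.9]
gripper_width: -0.0
t: 6.6
position: [491.3, -186.0, 67.6]
eef_rot: [-0.002, 1.0, -0.0, 0.0]
wrist_force: [-9.9, 3.2, 18.8]
gripper_width: -0.3
```

Firm contact at z=67.6 matches the shut height of 68 mm. I'll back off and check.

```bash
python3 -m handwheel '[[0,0,-1,0,1],[0,0,-20,0,1],[0,0,-60,0,1],[0,0,-100,0,1],[0,0,-130,0,1]]'; python3 - <<'E'
from h import *
snap('side','side4');snap('top','top4')
for n in ['top4','side4']:
    im,d,W,K,R,t=load(n)
    x,y,z=W[...,0],W[...,1],W[...,2]
    def reg(x0,x1,y0,y1,z0,z1): 
        return (x>x0)&(x<x1)&(y>y0)&(y<y1)&(z>z0)&(z<z1)
    m=reg(430,570,-260,-110,60,80)
    if m.sum()>20:
        p=W[m];print(n,'open lid',cv2.minAreaRect(p[:,:2].astype(np.float32)),len(p),np.linalg.lstsq(np.c_[p[:,:2]-[498,-187],np.ones(len(p))],p[:,2],rcond=None)[0].round(3))
    m=reg(430,570,-260,-110,28,45);print('rim',W[m].min(0).round() if m.sum() else 0,W[m].max(0).round() if m.sum() else 0)
    m=reg(390,460,300,400,56,75)
    print(n,'button',m.sum(),W[m].mean(0).round(1) if m.sum() else 0)
a=[load(n)[0] for n in ['top4','side4']]
c=np.hstack([a[0][130:250,150:400],a[1][110:230,180:340]]);cv2.imwrite('pics/c6.png',cv2.resize(c,None,fx=1.9,fy=1.9,interpolation=cv2.INTER_CUBIC)[:,:,::-1])
E
```

```text
t: 7.1
position: [491.5, -186.0, 198.8]
eef_rot: [-0.002, 1.0, -0.0, 0.001]
wrist_force: [-0.2, 1.7, 0.2]
gripper_width: -0.3
top4 open lid ((499.0753479003906, -188.10287475585938), (95.00772094726562, 93.19678497314453), 0.19958050549030304) 565 [-5.0000e-03  1.0000e-03  6.6054e+01]
rim [ 437. -243.   29.] [ 557. -132.   45.]
top4 button 0 0
side4 open lid ((501.2334289550781, -181.64892578125), (91.57664489746094, 97.01378631591797), 0.812206506729126) 390 [ 6.0000e-03 -1.0000e-03  6.4805e+01]
rim [ 437. -234.   28.] [ 558. -128.   45.]
side4 button 27 [428.3 351.4  59.5]
```

View pics/c6.png

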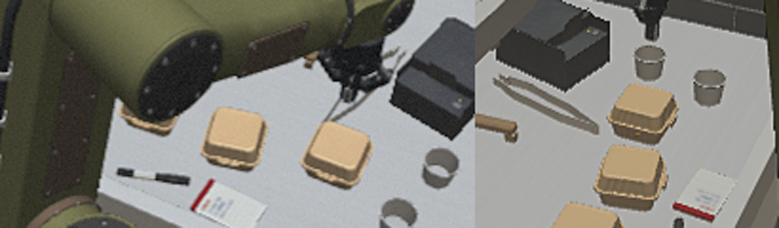

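The lid is flat, with a fitted slope of about 0.005 rad, and the box is still centred near (499,-186). On to the bell.

```bash
python3 -m handwheel '[[6,45,0,0,1],[12,90,0,0,1],[18,135,0,0,1],[24,180,0,0,1],[30,225,0,0,1]]'; python3 -m handwheel '[[6,45,0,0,1],[12,90,0,0,1],[18,135,0,0,1],[24,180,0,0,1],[30,225,0,0,1]]'; python3 -m handwheel '[[2,40,0,0,1],[4,80,0,0,1],[4,86,0,0,1],[4,86,0,0,1]]';  python3 - <<'E'
from h import *
print(manip.get_state()['position'].round(1)); snap('wrist','wrist5'); snap('side','side5')
im,d,W,K,R,t=load('side5')
x,y,z=W[...,0],W[...,1],W[...,2]
m=(x>390)&(x<460)&(y>300)&(y<400)&(z>56)&(z<75);print(m.sum(),W[m].mean(0) if m.sum() else 0)
im,d,W,K,R,t=load('wrist5')
for p in [(427,349,62),(427,345,62),(427,353,62)]:
    c=R@np.array(p)+t; q=K@c; print(p,(q[:2]/q[2]).round(1))
E
```

```text
t: 7.7
position: [459.6, 40.6, 195.7]
eef_rot: [-0.002, 1.0, -0.0, -0.0]
wrist_force: [1.3, 0.6, -0.3]
gripper_width: 0.1
t: 8.2
position: [428.7, 265.6, 195.7]
eef_rot: [-0.002, 1.0, -0.0, -0.0]
wrist_force: [-0.1, -0.3, 0.1]
gripper_width: -0.0
t: 8.6
position: [424.6, 350.4, 195.3]
eef_rot: [-0.003, 1.0, -0.0, -0.001]
wrist_force: [-0.1, -0.8, -0.1]
gripper_width: 0.1
[424.6 350.4 195.3]
27 [428.37029094 350.98741481  58.67044342]
(427, 349, 62) [254.7 189.3]
(427, 345, 62) [250.6 189.3]
(427, 353, 62) [258.8 189.3]
```

View pics/wrist5.png

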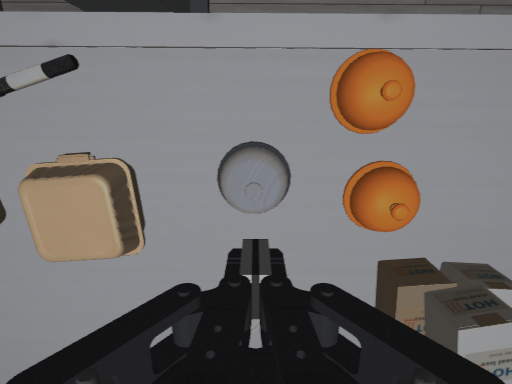

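The grey bell's button is at wrist pixel (254,190), exactly where (427,349,62) projects. The orange domes to the right are not meant. I'll press down.

```bash
python3 -m handwheel '[[-2,-1,40,0,1],[-2,-1,80,0,1],[-2,-1,115,0,1],[-2,-1,127,0,1],[-2,-1,127,0,1]]'; python3 -m handwheel '[[0,0,2,0,1],[0,0,3,0,1],[0,0,4,0,1],[0,0,4,0,1]]'; python3 -m handwheel '[[0,0,1,0,1],[0,0,2,0,1],[0,0,2,0,1]]'
```

```text
t: 9.2
position: [427.0, 347.7, 68.5]
eef_rot: [-0.002, 1.0, -0.001, -0.001]
wrist_force: [-0.6, 0.1, -0.6]
gripper_width: -0.1
t: 9.6
position: [427.3, 349.0, 66.0]
eef_rot: [-0.002, 1.0, 0.0, 0.0]
wrist_force: [0.4, 0.5, 0.1]
gripper_width: -0.3
t: 9.9
position: [427.0, 348.8, 63.2]
eef_rot: [-0.002, 1.0, -0.0, -0.0]
wrist_force: [-0.7, 0.2, -0.3]
gripper_width: -0.1
```

```bash
python3 -m handwheel '[[0,0,1,0,1],[0,0,2,0,1],[0,0,2,0,1]]'; python3 -m handwheel '[[0,0,1,0,1],[0,0,2,0,1],[0,0,2,0,1]]'; python3 -m handwheel '[[0,0,1,0,1],[0,0,1,0,1],[0,0,1,0,1]]'
```

```text
t: 10.2
position: [427.1, 348.8, 61.2]
eef_rot: [-0.002, 1.0, 0.0, -0.0]
wrist_force: [-0.9, -0.4, 0.9]
gripper_width: -0.0
t: 10.5
position: [427.1, 348.9, 59.3]
eef_rot: [-0.002, 1.0, 0.0, 0.0]
wrist_force: [0.2, 0.4, 1.6]
gripper_width: -0.1
t: 10.8
position: [427.1, 348.9, 58.4]
eef_rot: [-0.002, 1.0, 0.0, 0.0]
wrist_force: [1.0, 1.2, 1.4]
gripper_width: 0.2
```

```bash
python3 -m handwheel '[[0,0,1,0,1],[0,0,1,0,1],[0,0,1,0,1]]'; python3 -m handwheel '[[0,0,0.7,0,1],[0,0,0.7,0,1]]'
```

```text
t: 11.1
position: [427.1, 348.9, 57.3]
eef_rot: [-0.002, 1.0, 0.0, 0.0]
wrist_force: [0.0, -0.2, 2.8]
gripper_width: 0.0
t: 11.3
position: [427.1, 348.9, 56.7]
eef_rot: [-0.002, 1.0, 0.0, 0.0]
wrist_force: [-0.4, 0.0, 4.4]
gripper_width: 0.0
```

```bash
python3 -m handwheel '[[0,0,0.6,0,1],[0,0,0.6,0,1]]'; python3 -m handwheel '[[0,0,-4,0,1],[0,0,-10,0,1],[0,0,-50,0,1],[0,0,-100,0,1],[0,0,-130,0,1]]'
```

```text
t: 11.5
position: [427.2, 348.9, 56.4]
eef_rot: [-0.002, 1.0, 0.0, 0.0]
wrist_force: [-0.9, -0.9, 7.8]
gripper_width: -0.2
t: 12.0
position: [427.4, 349.1, 189.6]
eef_rot: [-0.002, 1.0, 0.001, 0.001]
wrist_force: [-0.2, 0.4, -1.0]
gripper_width: -0.2
```

The force rose past the spring's range (7.8 N at z=56.4), so the button bottomed out and the bell rang. Now I'll point at the shut box.

```bash
python3 -m handwheel '[[-6,-45,0,0,1],[-12,-90,0,0,1],[-18,-135,0,0,1],[-24,-180,0,0,1],[-30,-225,0,0,1]]'; python3 -m handwheel '[[-6,-45,0,0,1],[-12,-90,0,0,1],[-18,-135,0,0,1],[-24,-180,0,0,1],[-30,-225,0,0,1]]'; python3 -m handwheel '[[-6,-43,0,0,1],[-12,-85,0,0,1],[-12,-85,35,0,1],[-12,-85,72,0,1],[-12,-85,72,0,1]]';  python3 - <<'E'
from h import *
print(manip.get_state()['position'].round(1)); snap('side','side6')
im,d,W,K,R,t=load('side6')
cv2.imwrite('pics/c7.png',cv2.resize(im[100:320,150:370],None,fx=2.7,fy=2.7)[:,:,::-1])
x,y,z=W[...,0],W[...,1],W[...,2]
m=(x>390)&(x<460)&(y>300)&(y<400)&(z>55)&(z<75);print(m.sum(),W[m].mean(0) if m.sum() else 0)
E
```

```text
t: 12.5
position: [457.7, 122.2, 186.2]
eef_rot: [-0.002, 1.0, -0.0, -0.0]
wrist_force: [0.7, 0.7, -0.5]
gripper_width: 0.1
t: 13.0
position: [488.7, -102.8, 186.2]
eef_rot: [-0.002, 1.0, 0.0, -0.0]
wrist_force: [1.0, -0.2, 0.0]
gripper_width: -0.1
t: 13.5
position: [499.0, -185.2, 110.0]
eef_rot: [-0.002, 1.0, 0.002, -0.004]
wrist_force: [0.2, -0.2, -0.1]
gripper_width: -0.3
[ 499.  -185.2  110. ]
29 [428.34882767 350.85190032  58.0754103 ]
```

View pics/c7.png

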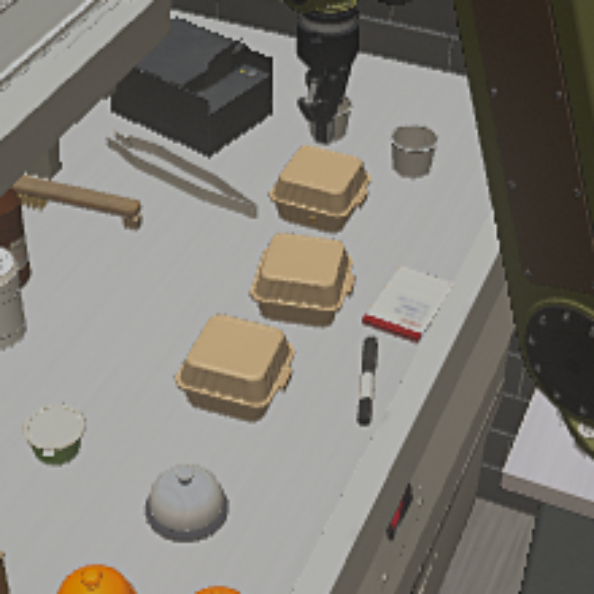

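The fingertips hover over the shut lid, the box is closed, and the bell is unmoved with its button up. I'll dwell for about 2.5 s.

```bash
for i in 1 2 3 4 5; do python3 -m handwheel '[[0,0,0,0,1],[0,0,0,0,1],[0,0,0,0,1],[0,0,0,0,1],[0,0,0,0,1]]' | head -2; done; python3 -m handwheel '[[0,0,-40,0,1],[0,0,-75,0,1],[-5,30,-85,0,1],[-10,70,-85,0,1],[-15,110,-85,0,1]]'; python3 -m handwheel '[[-5,45,0,0,1],[-10,90,0,0,1],[-15,135,0,0,1],[-20,180,0,0,1],[-25,225,0,0,1]]'; python3 -m handwheel '[[-12,45,0,0,1],[-24,90,0,0,1],[-36,135,0,0,1],[-48,175,0,0,1],[-48,175,0,0,1]]'
```

```text
t: 14.05
position: [501.5, -185.9, 114.5]
t: 14.55
position: [501.3, -185.9, 114.0]
t: 15.05
position: [501.3, -185.9, 114.0]
t: 15.55
position: [501.3, -185.9, 114.0]
t: 16.05
position: [501.3, -185.9, 114.0]
t: 16.55
position: [515.9, -74.8, 199.5]
eef_rot: [-0.002, 1.0, -0.0, 0.0]
wrist_force: [-0.1, 0.1, -1.6]
gripper_width: -0.1
t: 17.05
position: [539.8, 151.2, 199.1]
eef_rot: [-0.002, 1.0, 0.0, 0.0]
wrist_force: [0.7, -0.0, 0.1]
gripper_width: -0.0
t: 17.55
position: [586.8, 328.7, 197.6]
eef_rot: [-0.004, 1.0, 0.0, -0.001]
wrist_force: [-0.4, -1.2, -0.8]
gripper_width: 0.1
```

```bash
python3 - <<'E'
from h import *
print(manip.get_state()['position'].round(1)); snap('wrist','wrist7')
im,d,W,K,R,t=load('wrist7')
q=K@(R@np.array([592,331,37])+t); print((q[:2]/q[2]).round(1))
x,y,z=W[...,0],W[...,1],W[...,2]
m=(x>540)&(x<640)&(y>280)&(y<390)&(z>30)&(z<45);print(m.sum(),cv2.minEnclosingCircle(W[m][:,:2].astype(np.float32)),np.median(W[m],0))
E
```

```text
[586.8 328.7 197.6]
[258.  184.7]
2862 ((593.2456665039062, 333.3912658691406), 36.25177764892578) [593.518294   330.8572187   36.13219756]
```

View pics/wrist7.png

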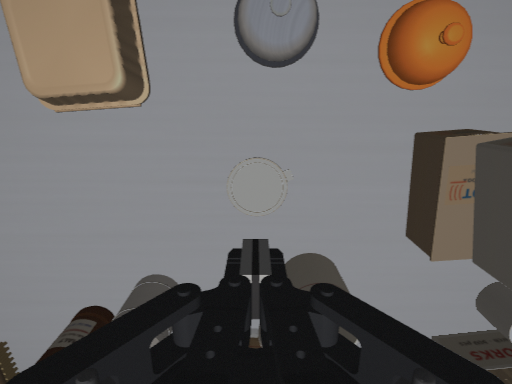

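The tub's lid centre is at pixel (258,185), matching (593,331,36), and the space around it is clear. I'll lower to about 60 mm above the lid.

```bash
python3 -m handwheel '[[-4,2,35,0,1],[-4,2,70,0,1],[-4,2,90,0,1],[-4,2,100,0,1],[-4,2,100,0,1]]'; for i in 1 2 3 4 5; do python3 -m handwheel '[[0,0,0,0,1],[0,0,0,0,1],[0,0,0,0,1],[0,0,0,0,1],[0,0,0,0,1]]' | head -4; done; python3 - <<'E'
from h import *
snap('side','side8');snap('top','top8')
for n in ['side8','top8']:
    im,d,W,K,R,t=load(n); x,y,z=W[...,0],W[...,1],W[...,2]
    def reg(x0,x1,y0,y1,z0,z1): return (x>x0)&(x<x1)&(y>y0)&(y<y1)&(z>z0)&(z<z1)
    for nm,m in dict(button=reg(390,460,300,400,55,75),lid=reg(430,570,-260,-110,60,80),tub=reg(540,640,280,390,32,42)).items():
        print(n,nm,m.sum(),np.median(W[m],0).round(1) if m.sum() else '')
im=load('side8')[0];cv2.imwrite('pics/c8.png',cv2.resize(im[100:340,110:350],None,fx=2.5,fy=2.5)[:,:,::-1])
E
```

```text
t: 18.1
position: [591.0, 325.6, 98.2]
eef_rot: [-0.002, 1.0, -0.0, -0.001]
wrist_force: [0.2, -0.8, 0.6]
gripper_width: -0.1
t: 18.6
position: [591.2, 326.6, 99.3]
eef_rot: [-0.002, 1.0, 0.0, 0.0]
wrist_force: [0.3, -0.0, 0.9]
t: 19.1
position: [591.2, 326.5, 99.0]
eef_rot: [-0.002, 1.0, -0.0, -0.0]
wrist_force: [-0.6, -0.7, 0.1]
t: 19.6
position: [591.2, 326.5, 99.0]
eef_rot: [-0.002, 1.0, 0.0, 0.0]
wrist_force: [-0.1, -0.5, 0.2]
t: 20.1
position: [591.2, 326.5, 99.0]
eef_rot: [-0.002, 1.0, -0.0, -0.0]
wrist_force: [-0.1, 0.6, 0.3]
t: 20.6
position: [591.2, 326.5, 99.0]
eef_rot: [-0.002, 1.0, -0.0, -0.0]
wrist_force: [-0.0, 0.8, -0.3]
side8 button 27 [427.7 351.7  58.5]
side8 lid 370 [ 496.6 -178.6   64.9]
side8 tub 286 [592.4 332.9  34.6]
top8 button 13 [428.  346.6  59. ]
top8 lid 562 [ 496.9 -188.3   66.1]
top8 tub 44 [575.7 317.8  35.7]
```

View pics/c8.png

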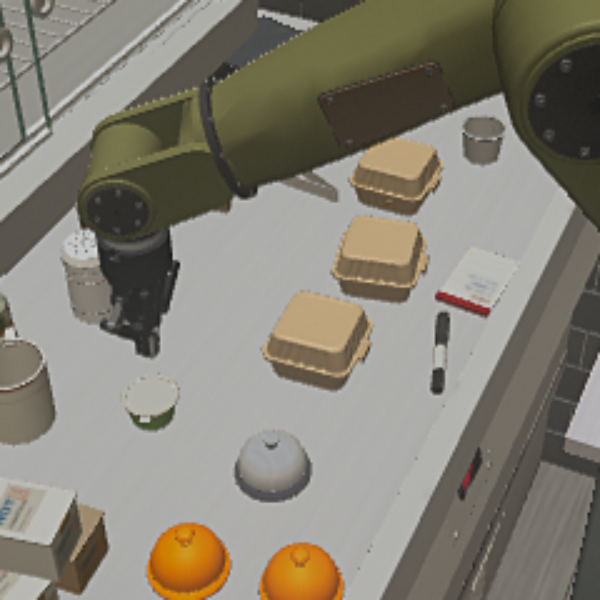

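The fingertips are 5 mm from the tub's centre with the grasp point at z=118. Nothing is touching and everything is in place, so I'm handing in.

```bash
python3 -c "
from rig import manip
print(manip.job_done()); s=manip.get_state(); print(s['t'],s['position'].round(1),s['wrist_force'].round(1))"
```

```text
the job is handed in; nothing more can be done
None
the job is handed in; nothing more can be done
```

I pushed the raised lid shut from behind, then rang the grey steel bell. After that I pointed at the shut box for about 2.5 s and at the dip tub for about 2.5 s, and handed the job in at about 20.7 s while still over the tub.

- **Lid:** it stopped firmly at z = 67.6 mm with the wrist force peaking near 20 N. The fitted slope of the lid top was about 0.005 rad afterwards.
- **Bell:** I pressed the button until it bottomed out (7.8 N at z = 56.4 mm). It was back up in the later views, and the bell had not visibly moved.
- **Box:** the open box stayed near (499, -186) mm throughout.
- **Tub at the end:** the fingertips were about 5 mm off the lid centre horizontally and about 60 mm above it, with wrist force within noise.

**Camera disagreement:** the top and side cameras differed by 4 to 10 mm in y on the same objects. I used the wrist camera to settle the bell and tub positions. The last top view read the tub at (576, 318), but the arm hid most of it. The side view still had it at its start position, at (592, 333).

**Not re-measured at the end:** I checked the ramekins and the other two boxes only by eye in the pictures, and one ramekin was hidden behind the arm in the last one. The arm did not come near them.

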